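Open the spray booth to its mark and start the fan

TASK

Get the little spray booth ready: with the fingertips, push its sliding window up from beneath the orange lip until the lip is level with the tips of the two green arrows, and leave it standing there. Then press the blue fan button beside the booth and take the hand away. Pinch nothing, and leave the model houses, paints and bottles where they stand.

Things in the scene. Friction and masses are not known exactly. Their poses are not given: they have to be found in the camera images.
- booth: White fixed spray booth, 285 deep (x), 240 wide (y), 340 mm high. Origin: on the table, middle of its front's bottom edge; x points into the booth, z up. The front leans back 35 degrees: from the bottom edge it rises along (0.574, 0, 0.819) in booth axes. Dark channels 24 mm wide up both sides stand 6 mm out of it; under the lip it is a flat apron. Grey control pod, 40 mm high, at its right (-y).
- lip (a point): Middle of the front edge of the window's orange lip, mid-thickness. The lip, 150 long (across), 10 mm thick, stands 45 mm square out of the sloping front. Its frame: y along the lip, z up the slope, -x square out of the front. Below it 42 mm of depth is free for fingers; down the slope to the table it is 150 mm when shut. A thin orange line carries its height on across the window.
- arrow (a point): Where lip must come: level (along the slope) with the tips of the two green arrows, 20 mm high, one on each dark channel, pointing inwards at the window; this point is set in the middle between them, 45 mm square out of the front. Same axes as lip.
- sash (a joint): Sliding window, clear in an aluminium frame: 0 = shut, grows as it slides up the slope, in m, stop at 0.14. A hidden counterweight balances it and friction holds it where it is left; moving it takes 2 to 4 N along the slope, either way. Pushed too far, it can be pushed back down on the top of the lip.
- fan_top (a point): Middle of the top of the round blue fan button (28 mm wide, in a black collar 44 mm wide and 12 mm high) that faces up on the grey control pod. z points up.
- fan (a joint): Fan button: 0 = out, 0.006 m = fully pressed, which takes 5 N; it springs back.
- house: Cream model house with a red roof, 57x49x121 mm, loose on the black turntable inside the booth; origin at the middle of its underside. Leave alone.
- gold_bottle: Small gold paint bottle with a black cap, 33x33x70 mm, loose, left of the booth; origin at the middle of its underside. Leave alone.
- orange_pot: Clear pot of orange-yellow paint, 64x67x34 mm, loose, at the front left of the booth; origin at the middle of its underside. Leave alone.
- red_house: Red model house, 47x32x100 mm, loose; origin at the middle of its underside. Leave alone.
- amber_jar: Jar of amber varnish, 57x57x65 mm, loose; origin at the middle of its underside. Leave alone.
- spray_bottle: Clear spray bottle with a white and blue head, 75x111x214 mm, loose; origin at the middle of its underside. Leave alone.
- plain_house: Unpainted cream model house, 53x61x72 mm, loose; origin at the middle of its underside. Leave alone.

How it is judged:
By the outcome, as a careful person would: the job done as asked, in the order asked, and still so for the second after the job is handed in, with the robot touching nothing.
It also fails if it takes over 54 s, if anything falls off the work surface, if the arm or the gripper's body presses on something with over 40 N, if the wrist force passes 120 N, or if a joint passes its speed limit or range.

ROBOT

A 6-joint arm with a two-finger parallel gripper is mounted at the origin on a cart in front of the work surface, level with it; the furniture and walls round the work are solid. World frame = base frame: x ahead of the robot, y to its left, z up, the work surface at z = 0. Lengths are in m, angles in degrees, forces in N, time in s.
With the tool pointing down it reaches from about 0.425 to 1.125 m from the base axis. Payload 14.9 kg.
Tool frame: the origin (TCP) lies midway between the tips of the shut fingers; the grasp point (between the pads) lies 19 mm behind it; z points along the fingers, y is the line along which they close (so a half turn about z gives the same grasp; the last joint's range is limited). The gripper opens to 91 mm and grips with 3 to 60 N. Pads are 32 mm wide; open, the fingers measure 118 mm over their backs; the gripper's body (76 mm by 178 mm) begins 60 mm behind the grasp point.
Start: joints at [-69.173, 21.709, 99.362, -0, 58.929, -1.908], TCP at [0.271, -0.646, 0.214] pointing down, gripper open.
Joint ranges: [-158.91, 158.91], [-42.39, 125.64], [0.06, 152.35], [-60.88, 240.88], [17.5, 164.5], [-176.32, 176.32]. Speed limits (degrees/s): [108.29, 108.29, 136.94, 180, 180, 180].

INTERFACE

Orientations are given as [roll, pitch, yaw] about the fixed x, y, z axes, in that order (R = Rz(yaw) Ry(pitch) Rx(roll)).
In Python, from station import bot gives the robot as it stands.
- The arm moves only by the tool drive_tool, never from a script. Its argument "rows" is text: rows parted by semicolons, each of 6 numbers parted by spaces: the shift along the tool's x, y, z in m, then the turn, a rotation vector about the tool's x, y, z in rad. A call has 1 to 20 rows; each row is the pose to reach, as a shift and turn from the pose commanded when the call began, along the tool's axes at that moment; what a row does not reach only later rows make up. A row lasts 1/12 s, in which the tool goes at most 41.7 mm and 7.16 degrees, less where a joint would pass 70% of its speed; a pose out of reach is approached as far as the arm can. A call with a gripper value outside its range is refused whole. "claw" is the gripper command: -1 is fully open, 1 is shut, values between are in proportion, set as the call begins (left out, the last holds). The fingers move at their own pace and stop on an object; "grip_force" is the grip in N (left out, the last holds). Time passes only in rows, so rows that repeat a pose let the fingers close. It gives the time, the measured TCP pose, the force, the opening and the grip force at its end, in the units of the state.
- bot.get_state(): the state, without advancing time (a new reading comes with each control period).
- bot.get_image(name): name is "scene" or "top" or "wrist"; returns the picture (420x560x3 uint8, red, green, blue); there is no depth.
- bot.camera_info(name): a dict with "fov_y" (degrees; the focal length in pixels is half the picture's height over the tangent of half this angle, whatever the lens; pixels are square), "cx", "cy" (the principal point, pixels), "dist_coeffs" ([k1, k2, p1, p2, k3] as OpenCV has them; the pictures are not rectified), "T" (4x4, takes a point from camera to world coordinates). Camera axes: x right, y down, z forward; pixel columns grow to the right and rows downward; lengths in m; the calibration is good to about 2 mm. A picture is of the moment at which its call begins: read the wrist's pose just before it. camera_info takes no time and is no camera call; for the wrist camera it gives the pose at the moment of the call.
- bot.sign_off(): hands the job in; it is judged then, once.
The state is a dict: "t": time; "joints": joint angles; "joint_vel": joint speeds; "effort": joint torques, N m; "eef_pos": TCP position; "orientation": TCP orientation; "wrist_force": force on the tool from outside, world axes, zero at the start; "ft_torque": the same for the moment, N m; "finger_gap": finger opening in m; "grip_force": force on a finger pad.
Only numpy, scipy, OpenCV 4.12 (cv2) and the standard library are available. Lean on these libraries where they do the work, as an engineer would, in place of code of your own. Each camera call takes 0.05 s, during which the arm holds its last target. There are 200 camera calls.

## Working session

There is one attempt and no reset: what is moved stays moved. The work goes in short steps, Python scripts to look and compute and a tool call to move; the robot and the scene stay as the last step left them, time stands still between calls to the robot, and variables do not carry over. Pictures are saved under pics/ and viewed, at most 10 in all, crops included, and the job is handed in when it is done.

Besides the shell and the picture viewer there is one more tool, called after "Request:" in YAML: its name, and indented under it one key for each argument. drive_tool: Moves the arm, as the interface text tells. Its arguments: {"type":"object","properties":{"rows":{"type":"string"},"claw":{"type":"number"},"grip_force":{"type":"number"}},"required":["rows"]}

```bash
mkdir -p pics; python3 - <<'E'
from station import bot
import cv2,numpy as np
for n in ("scene","top"):
    im=bot.get_image(n); cv2.imwrite(f"pics/{n}0.png",im[:,:,::-1])
    i=bot.camera_info(n); print(n,i["fov_y"],i["cx"],i["cy"],i["dist_coeffs"],np.round(i["T"],3).tolist())
s=bot.get_state(); print(s["t"],s["eef_pos"],s["orientation"],s["finger_gap"])
E
```

```text
scene 56.01457382982115 285.0628626057654 210.57770619442232 [-0.09751304  0.          0.          0.          0.        ] [[0.743, -0.275, 0.611, -0.431], [-0.669, -0.337, 0.663, -1.091], [0.024, -0.901, -0.434, 0.784], [0.0, 0.0, 0.0, 1.0]]
top 51.446536782167215 279.5930632316921 212.0522826982341 [0.01706741 0.         0.         0.         0.        ] [[-0.024, -0.995, 0.1, 0.362], [-1.0, 0.023, -0.008, -0.071], [0.006, -0.1, -0.995, 1.613], [0.0, 0.0, 0.0, 1.0]]
0.1 [ 0.27039657 -0.64528253  0.21335679] [-1.79942699e+02 -1.85978540e-03  2.27345175e+01] 0.09094091875503121
```

View pics/scene0.png

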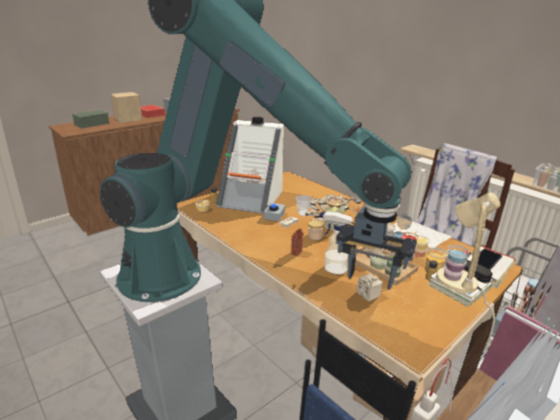

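View pics/top0.png

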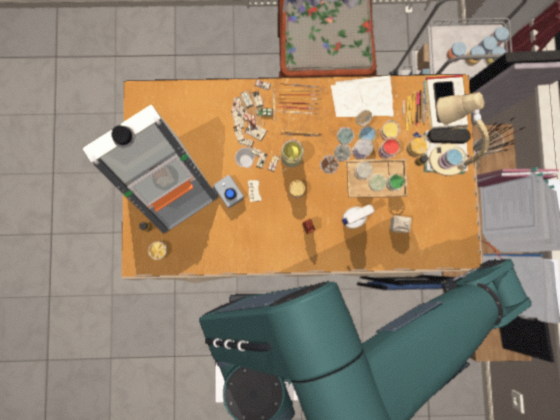

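The scene view shows the booth at about (250,170), with the lip at (245,177) and the blue button at (275,207). In the top view the lip is at (172,195) and the button at (230,194).

```bash
cat >h.py <<'E'
import cv2,numpy as np
from station import bot
def ray(n,px,info=None):
    i=info or bot.camera_info(n); f=210/np.tan(np.radians(i["fov_y"])/2)
    K=np.array([[f,0,i["cx"]],[0,f,i["cy"]],[0,0,1]]); T=np.array(i["T"])
    u=cv2.undistortPoints(np.array([[px]],float),K,np.array(i["dist_coeffs"],float))[0,0]
    d=T[:3,:3]@[u[0],u[1],1]; return T[:3,3],d/np.linalg.norm(d)
def onz(r,z): return r[0]+r[1]*(z-r[0][2])/r[1][2]
def tri(*rs):
    A=sum(np.eye(3)-np.outer(d,d) for o,d in rs); b=sum((np.eye(3)-np.outer(d,d))@o for o,d in rs)
    p=np.linalg.solve(A,b); return p,[round(1e3*np.linalg.norm(np.cross(p-o,d)),1) for o,d in rs]
def blobs(im,lo,hi,box,amin=4):
    m=cv2.inRange(cv2.cvtColor(im,cv2.COLOR_RGB2HSV),lo,hi); k=np.zeros_like(m); x0,y0,x1,y1=box; k[y0:y1,x0:x1]=m[y0:y1,x0:x1]
    n,l,s,c=cv2.connectedComponentsWithStats(k)
    return [(c[i].round(1).tolist(),s[i].tolist(),cv2.minAreaRect(np.argwhere(l==i)[:,::-1].astype(np.int32))) for i in range(1,n) if s[i,4]>=amin]
E
python3 - <<'E'
from h import *
P={}
for n,b in(("scene",(210,115,300,225)),("top",(80,100,250,265))):
    im=cv2.imread(f"pics/{n}0.png")[:,:,::-1].copy()
    for c,lo,hi in(("or",(3,150,120),(14,255,255)),("gr",(45,90,50),(85,255,255)),("bl",(100,130,80),(125,255,255))):
        for x in blobs(im,lo,hi,b): print(n,c,x)
    x0,y0,x1,y1=b; 
    cv2.imwrite(f"pics/{n}c.png",cv2.resize(im[y0:y1,x0:x1,::-1],None,fx=4.4 if n=="scene" else 3.5,fy=4.4 if n=="scene" else 3.5,interpolation=cv2.INTER_CUBIC))
a,b=[cv2.imread(f"pics/{n}c.png")[:580] for n in("scene","top")]
a=cv2.resize(a,(330,403));b=cv2.resize(b,(460,446));o=np.zeros((450,800,3),np.uint8);o[:403,:330]=a;o[:446,335:795]=b
cv2.imwrite("pics/both.png",o)
E
```

```text
scene or ([244.5, 175.4], [230, 173, 30, 6, 55], ((244.51541137695312, 175.37692260742188), (29.39623260498047, 1.8605210781097412), 7.125016689300537))
scene gr ([227.8, 154.5], [226, 153, 5, 4, 16], ((228.0, 154.5), (3.0, 4.0), 90.0))
scene gr ([271.6, 159.3], [270, 158, 4, 4, 14], ((271.5, 159.5), (3.0, 3.0), 90.0))
scene bl ([273.3, 205.9], [271, 204, 6, 5, 21], ((273.5, 206.0), (4.0, 5.0), 90.0))
top or ([172.4, 195.4], [153, 181, 40, 30, 365], ((172.08779907226562, 195.59024047851562), (8.39570140838623, 44.34906005859375), 57.094757080078125))
top gr ([183.8, 157.2], [181, 154, 7, 7, 31], ((183.75001525878906, 157.25001525878906), (4.242640495300293, 6.363960266113281), 45.0))
top gr ([127.8, 193.4], [124, 191, 8, 6, 31], ((127.70001220703125, 193.39999389648438), (4.0249223709106445, 7.155416965484619), 63.43495178222656))
top bl ([229.7, 193.3], [226, 189, 9, 9, 62], ((230.0, 193.0), (8.0, 8.0), 90.0))
```

View pics/both.png

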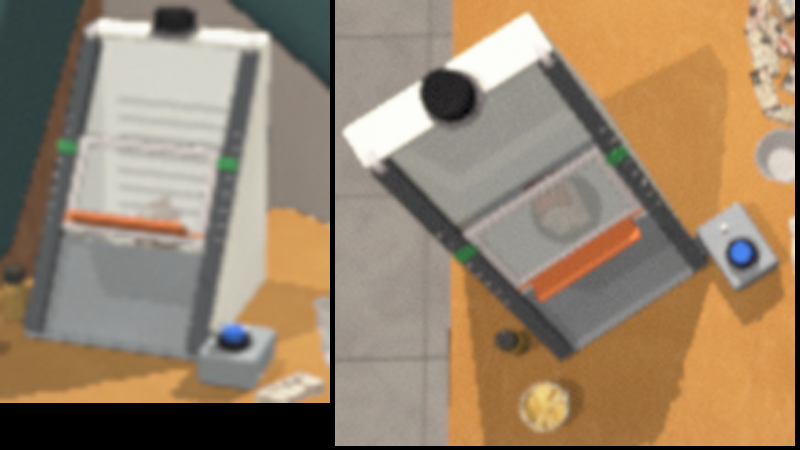

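The crops show the lip below both green arrows, and the blue button on the pod to the right of the booth. I'll triangulate these points.

```bash
python3 - <<'E'
from h import *
gR=tri(ray("scene",(271.6,159.3)),ray("top",(183.8,157.2)));gL=tri(ray("scene",(227.8,154.5)),ray("top",(127.8,193.4)))
b=tri(ray("scene",(273.3,205.9)),ray("top",(229.7,193.3)));l=tri(ray("scene",(244.5,175.4)),ray("top",(172.4,195.4)))
print(gR,gL,b,l,sep="\n")
y=gL[0]-gR[0];print("sep",np.linalg.norm(y),"yaw",np.degrees(np.arctan2(-y[0],y[1])))
c=(gL[0]+gR[0])/2; yaw=np.arctan2(-y[0],y[1]);X=np.array([np.cos(yaw),np.sin(yaw),0]);print("center",c,"org",c-X*(c[2]/np.tan(np.radians(55)))+0)
# bottom corners in top crop -> px
for p in((565,355),(703,265)):
    q=(80+(p[0]-335)*170/460,100+p[1]*165/446);print(q,onz(ray("top",q),0))
E
```

```text
(array([0.68951221, 0.22571355, 0.21079394]), [np.float64(0.1), np.float64(0.1)])
(array([0.57344448, 0.40680233, 0.21127778]), [np.float64(0.8), np.float64(0.8)])
(array([0.59025508, 0.09449391, 0.05209296]), [np.float64(0.0), np.float64(0.0)])
(array([0.57390037, 0.27903038, 0.14366674]), [np.float64(0.3), np.float64(0.3)])
sep 0.21509323153054513 yaw 32.65758805230317
center [0.63147835 0.31625794 0.21103586] org [0.50707016 0.23651929 0.21103586]
(165.0, 231.3340807174888) [0.4616099  0.34024573 0.        ]
(216.0, 198.03811659192826) [0.58125747 0.15120039 0.        ]
```

Request:
drive_tool:
  rows: "0.364 -0.2215 -0.107 0 0 -0.173;0.364 -0.2215 -0.107 0 0 -0.173;0.364 -0.2215 -0.107 0 0 -0.173;0.364 -0.2215 -0.107 0 0 -0.173;0.364 -0.2215 -0.107 0 0 -0.173;0.364 -0.2215 -0.107 0 0 -0.173;0.364 -0.2215 -0.107 0 0 -0.173;0.364 -0.2215 -0.107 0 0 -0.173;0.364 -0.2215 -0.107 0 0 -0.173;0.364 -0.2215 -0.107 0 0 -0.173;0.364 -0.2215 -0.107 0 0 -0.173;0.364 -0.2215 -0.107 0 0 -0.173"
  claw: 1

```text
t: 1.1
eef_pos: [0.523, -0.2977, 0.3222]
orientation: [179.9, -0.1, 32.8]
wrist_force: [-0.1, -0.1, 0.4]
finger_gap: 0.0141
grip_force: 0.0
```

```bash
python3 - <<'E'
from h import *
s=bot.get_state();print(s["t"],s["joints"],s["eef_pos"],s["orientation"],s["finger_gap"])
i=bot.camera_info("wrist");T=np.array(i["T"]);from scipy.spatial.transform import Rotation as R
r=R.from_euler("xyz",s["orientation"],degrees=True).as_matrix();print((r.T@T[:3,:3]).round(3),(r.T@(T[:3,3]-s["eef_pos"])).round(3),i["fov_y"])
E
```

```text
1.1 [-3.18850300e+01  6.39806130e+00  1.06647661e+02  3.79370241e-02
  6.68620799e+01  2.52653992e+01] [ 0.52297103 -0.29769802  0.32220581] [ 1.79931526e+02 -7.09191587e-02  3.28347341e+01] 0.014088415867059311
[[ 0.001 -0.965 -0.264]
 [ 1.     0.001 -0.001]
 [ 0.001 -0.264  0.965]] [ 0.075 -0.001 -0.171] 69.39720447195835
```

Request:
drive_tool:
  rows: "0.14 -0.407 0 0 0 0;0.14 -0.407 0 0 0 0;0.14 -0.407 0 0 0 0;0.14 -0.407 0 0 0 0;0.14 -0.407 0 0 0 0;0.14 -0.407 0 0 0 0;0.14 -0.407 0 0 0.5 0;0.14 -0.407 0 0 0.5 0;0.14 -0.407 0 0 0.5 0;0.14 -0.407 0 0 0.5 0;0.14 -0.407 0 0 0.5 0;0.14 -0.407 0 0 0.5 0;0.14 -0.407 0 0 0.5 0"

```text
t: 2.18
eef_pos: [0.4187, 0.1177, 0.321]
orientation: [180.0, -28.6, 32.8]
wrist_force: [0.2, -0.1, -0.0]
finger_gap: 0.0004
grip_force: 0.0
```

```bash
python3 - <<'E'
from h import *
s=bot.get_state();print(s["t"],np.round(s["joints"],2),s["eef_pos"],s["orientation"])
cv2.imwrite("pics/w1.png",bot.get_image("wrist")[:,:,::-1])
# fit: r0,h,L1,L2,t (planar, tool down)
D=[(21.709,99.362,np.hypot(.271,.646),.214),(6.398,106.648,np.hypot(.523,.2977),.3222)]
for a,b,r,z in D: print(r,z,np.sin(np.radians(a)),np.sin(np.radians(a+b)))
E
```

```text
2.1833 [  4.57 -25.09 136.61  18.85  44.33  51.08] [0.41868981 0.11768998 0.3210155 ] [179.95449133 -28.64370982  32.76387971]
0.7005405056097755 0.214 0.36989270051470846 0.8565284159197907
0.601792563928801 0.3222 0.11143424309404167 0.9201908577656581
```

View pics/w1.png

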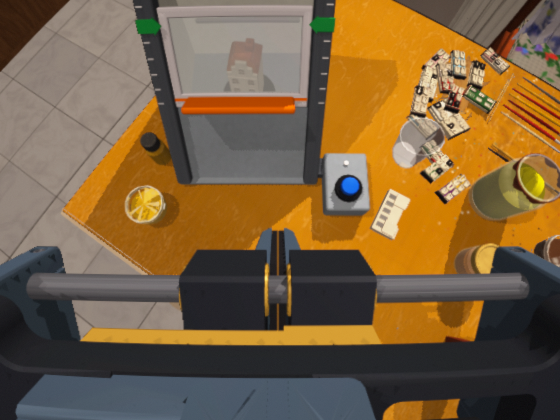

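The wrist view shows the lip at about (240,105), the thin line's ends near (180,100) and (303,100), the arrow tips near (160,26) and (311,24), and the button at (348,188).

```bash
cat >>h.py <<'E'
from scipy.spatial.transform import Rotation as R
from scipy.optimize import least_squares
def fk(q,p):
    r0,h,L1,L2,t,a=p; q=np.radians(q); Y=lambda x:R.from_euler("y",x); Z=lambda x:R.from_euler("z",x)
    A=Z(q[0]);B=A*Y(q[1]);C=B*Y(q[2]);W=C*Z(q[3])*Y(q[4])
    P=np.array([0,0,h])+A.apply([r0,0,0])+B.apply([0,0,L1])+C.apply([a,0,L2])+W.apply([0,0,t])
    return P,W*Z(q[5])*Z(np.pi/2)
E
python3 - <<'E'
from h import *
S=[([-69.173,21.709,99.362,0,58.929,-1.908],[.271,-.646,.214],[180,0,22.73]),
([-31.885,6.398,106.648,.038,66.862,25.265],[.52297,-.2977,.3222],[179.93,-.07,32.83]),
([4.57,-25.09,136.61,18.85,44.33,51.08],[.41869,.11769,.32102],[179.954,-28.644,32.764])]
f=lambda p:np.concatenate([fk(q,p)[0]-x for q,x,e in S]+[[ (p[5])*.02]])
o=least_squares(f,[0,.3,.45,.45,.2,0]);print(o.x.round(3),o.fun.round(4))
for q,x,e in S: print((fk(q,o.x)[1].inv()*R.from_euler("xyz",e,degrees=True)).as_rotvec(True).round(2))
np.save("kin.npy",o.x)
im=cv2.imread("pics/w1.png")[:,:,::-1].copy()
for c,lo,hi in(("or",(3,150,120),(12,255,255)),("gr",(45,120,50),(85,255,255)),("bl",(100,150,100),(125,255,255))):
    for x in blobs(im,lo,hi,(100,0,400,230),15): print(c,x[0],x[1],x[2])
print(im[90:112:2,300],im[92:110,182])
E
```

```text
[0.033 0.48  0.636 0.622 0.368 0.195] [-0.0219 -0.0089  0.0001 -0.0127 -0.0195 -0.0018  0.     -0.0008  0.0018
  0.0039]
[-0.   -0.    0.01]
[-0.   -0.    0.01]
[ 0.   -0.    0.01]
or [238.6, 104.6] [175, 97, 132, 17, 1777] ((240.5, 105.0), (16.0, 131.0), 90.0)
gr [322.8, 24.0] [310, 16, 25, 17, 329] ((321.9163513183594, 24.33852195739746), (23.828506469726562, 16.031219482421875), 3.5763344764709473)
gr [147.4, 26.0] [136, 18, 25, 17, 324] ((148.0, 26.0), (24.0, 16.0), 0.0)
bl [349.8, 185.3] [341, 177, 19, 18, 261] ((349.7500305175781, 185.25001525878906), (16.970561981201172, 17.677669525146484), 45.0)
[[160 146 141]
 [161 146 141]
 [169 154 149]
 [173 157 152]
 [190  87  35]
 [193  99  50]
 [155 139 132]
 [165 152 147]
 [137 125 121]
 [ 95  95  95]
 [ 96  95  96]] [[132 125 118]
 [144 133 128]
 [178 163 157]
 [171 157 152]
 [164 149 144]
 [168 141 127]
 [181 113  81]
 [193  81  13]
 [194  82  16]
 [174 111  89]
 [158 139 132]
 [163 147 141]
 [167 141 131]
 [167 122 102]
 [170  98  66]
 [186  83  28]
 [215  91   4]
 [207  86   0]]
```

```bash
sed -i 's/r0,h,L1,L2,t,a=p/r0,h,L1,L2,t,a,b=p/; s/A.apply(\[r0,0,0\])/A.apply([r0,b,0])/' h.py
python3 - <<'E'
from h import *
S=[([-69.173,21.709,99.362,0,58.929,-1.908],[.271,-.646,.214],[180,0,22.73]),
([-31.885,6.398,106.648,.038,66.862,25.265],[.52297,-.2977,.3222],[179.93,-.07,32.83]),
([4.57,-25.09,136.61,18.85,44.33,51.08],[.41869,.11769,.32102],[179.954,-28.644,32.764])]
f=lambda p:np.concatenate([fk(q,p)[0]-x for q,x,e in S]+[[p[5]*.01]])
o=least_squares(f,[0,.3,.45,.45,.2,0,0]);p=o.x;print(p.round(4),o.fun.round(4));np.save("kin.npy",p)
w=bot.camera_info("wrist")
for n,a,b,c in(("aL",(147.7,26),"top",(127.8,193.4)),("aR",(322.5,24.1),"top",(183.8,157.2)),("btn",(349.8,185.3),"top",(229.7,193.3))):
    print(n,tri(ray("wrist",a,w),ray(b,c)),)
print("aL",tri(ray("wrist",(147.7,26),w),ray("top",(127.8,193.4)),ray("scene",(227.8,154.5))))
print("aR",tri(ray("wrist",(322.5,24.1),w),ray("top",(183.8,157.2)),ray("scene",(271.6,159.3))))
# bottom corners at z=0
for q in((183,184),(321,182)): print(onz(ray("wrist",q,w),0))
lo=np.array([-158.9,-42.4,.06,-60.9,17.5,-176.3]);hi=np.array([158.9,125.6,152.3,240.9,164.5,176.3])
rng=np.random.default_rng(0)
Rb=R.from_euler("z",32.65,degrees=True)
for s in(.13,.19,.235):
  for tilt in(40,48,55,65):
    P=np.array([.513,.240,0])+Rb.apply([.574*s-.819*.006,0,.819*s+.574*.006])
    Rt=Rb*R.from_euler("x",180,degrees=True)*R.from_euler("y",tilt,degrees=True)
    best=[]
    for k in range(30):
        g=lambda q:np.concatenate([(fk(q,p)[0]-P)*5,(fk(q,p)[1].inv()*Rt).as_rotvec()])
        r=least_squares(g,rng.uniform(lo,hi),bounds=(lo,hi),max_nfev=60)
        best.append((r.cost,r.x.round(0).tolist()))
    best.sort(key=lambda b:b[0]);ok=[b[1] for b in best if b[0]<1e-6];u=[list(t) for t in {tuple(x) for x in ok}]
    print(s,tilt,P.round(3),u or best[0])
E
```

```text
[2.000e-04 3.120e-01 5.496e-01 6.013e-01 2.678e-01 3.560e-02 2.350e-02] [-0.0001 -0.0001 -0.      0.0001  0.0002  0.      0.     -0.     -0.
  0.0004]
aL (array([0.57355032, 0.40565294, 0.21359932]), [np.float64(0.2), np.float64(0.2)])
aR (array([0.68881075, 0.22633252, 0.21261233]), [np.float64(1.0), np.float64(1.0)])
btn (array([0.58946884, 0.09429353, 0.0600889 ]), [np.float64(0.7), np.float64(0.7)])
aL (array([0.57369096, 0.40694588, 0.21165535]), [np.float64(0.8), np.float64(0.8), np.float64(1.0)])
aR (array([0.68984284, 0.22663535, 0.21081415]), [np.float64(1.3), np.float64(0.9), np.float64(0.5)])
[0.45763702 0.34202243 0.        ]
[0.59232534 0.13885342 0.        ]
0.13 40 [0.572 0.278 0.11 ] (np.float64(0.004150661464662591), [18.0, 19.0, 131.0, 134.0, 18.0, -55.0])
0.13 48 [0.572 0.278 0.11 ] [[20.0, 19.0, 132.0, 152.0, 21.0, -72.0]]
0.13 55 [0.572 0.278 0.11 ] [[19.0, 21.0, 134.0, 158.0, 31.0, -79.0]]
0.13 65 [0.572 0.278 0.11 ] [[18.0, 26.0, 136.0, 162.0, 48.0, -84.0]]
0.19 40 [0.601 0.296 0.159] (np.float64(0.008612594483949253), [17.0, 15.0, 124.0, 80.0, 18.0, -2.0])
0.19 48 [0.601 0.296 0.159] (np.float64(0.0008008102395327786), [20.0, 16.0, 129.0, 142.0, 18.0, -61.0])
0.19 55 [0.601 0.296 0.159] [[20.0, 17.0, 131.0, 154.0, 24.0, -73.0]]
0.19 65 [0.601 0.296 0.159] [[19.0, 21.0, 133.0, 161.0, 40.0, -81.0]]
0.235 40 [0.622 0.31  0.196] (np.float64(0.005537012513077561), [20.0, 13.0, 120.0, 45.0, 18.0, 36.0])
0.235 48 [0.622 0.31  0.196] (np.float64(0.0038205721429297387), [19.0, 14.0, 127.0, 128.0, 18.0, -48.0])
0.235 55 [0.622 0.31  0.196] [[21.0, 14.0, 128.0, 149.0, 19.0, -67.0]]
0.235 65 [0.622 0.31  0.196] [[20.0, 17.0, 130.0, 160.0, 34.0, -78.0]]
```

```bash
cat >>h.py <<'E'
O=np.array([.5135,.2406,0]);Rb=R.from_euler("z",32.8,degrees=True)
def B(s,out,y=0): return O+Rb.apply([.5736*s-.8192*out,y,.8192*s+.5736*out])
def sof(r,out):  # ray -> (s,y) on plane parallel to front, 'out' m outside
    n=Rb.apply([-.8192,0,.5736]);t=((B(0,out)-r[0])@n)/(r[1]@n);q=Rb.inv().apply(r[0]+t*r[1]-B(0,out));return round(q@[.5736,0,.8192],4),round(q[1],4)
lo=np.array([-158.9,-42.4,.06,-60.9,17.5,-176.3]);hi=np.array([158.9,125.6,152.3,240.9,164.5,176.3])
def tilt(a): return Rb*R.from_euler("x",180,degrees=True)*R.from_euler("y",a,degrees=True)
def ik(P,Rt,q0):
    p=np.load("kin.npy");r=least_squares(lambda q:np.concatenate([(fk(q,p)[0]-P)*5,(fk(q,p)[1].inv()*Rt).as_rotvec()]),q0,bounds=(lo,hi));return r.cost,r.x
E
python3 - <<'E'
from h import *
p=np.load("kin.npy");w=bot.camera_info("wrist")
for n,q,o in(("tipL",(160,26),.006),("tipR",(310,24.2),.006),("lineL",(182,99.5),.0),("lineR",(300,99),.0),("lipbot",(240,113),.045),("liptop",(240,97),.0)): print(n,sof(ray("wrist",q,w),o))
q0=np.array(bot.get_state()["joints"]);c,q1=ik(B(.12,.06),tilt(60),[19,21,134,158,35,-79]);print(c,q1.round(1))
P0,R0=fk(q0,p);Rs=R.from_euler("xyz",bot.get_state()["orientation"],degrees=True);P0=np.array(bot.get_state()["eef_pos"])
N=26
for i in range(2,N+1,2):
    q=q0+(q1-q0)*i/N;P,Rr=fk(q,p)
    d=Rs.inv().apply(P-P0);v=(Rs.inv()*Rr).as_rotvec()
    bk=Rr.apply([0,0,-.1]);print(i,P.round(3),"z",Rr.apply([0,0,1]).round(2),"row",*d.round(3),*v.round(3), "booth",(Rb.inv().apply(P-O)).round(2))
E
```

```text
tipL (np.float64(0.2543), np.float64(0.0919))
tipR (np.float64(0.2541), np.float64(-0.0911))
lineL (np.float64(0.1589), np.float64(0.0843))
lineR (np.float64(0.1584), np.float64(-0.0835))
lipbot (np.float64(0.1573), np.float64(-0.0027))
liptop (np.float64(0.1615), np.float64(0.0012))
3.321424982019703e-27 [ 16.8  17.2 140.6 157.7  39.  -80.5]
2 [0.419 0.155 0.307] z [ 0.36  0.38 -0.85] row 0.011 -0.032 0.022 0.123 0.041 -0.039 booth [-0.13 -0.02  0.31]
4 [0.421 0.19  0.297] z [ 0.33  0.48 -0.81] row 0.024 -0.061 0.041 0.228 0.096 -0.069 booth [-0.11  0.01  0.3 ]
6 [0.424 0.221 0.29 ] z [ 0.32  0.58 -0.75] row 0.038 -0.085 0.057 0.313 0.163 -0.089 booth [-0.09  0.03  0.29]
8 [0.431 0.248 0.284] z [ 0.32  0.65 -0.69] row 0.053 -0.104 0.071 0.376 0.237 -0.099 booth [-0.07  0.05  0.28]
10 [0.44  0.269 0.278] z [ 0.33  0.7  -0.63] row 0.067 -0.117 0.085 0.416 0.314 -0.1 booth [-0.05  0.06  0.28]
12 [0.452 0.285 0.272] z [ 0.36  0.74 -0.57] row 0.08 -0.124 0.1 0.432 0.39 -0.093 booth [-0.03  0.07  0.27]
14 [0.465 0.296 0.263] z [ 0.41  0.75 -0.51] row 0.09 -0.125 0.116 0.423 0.459 -0.081 booth [-0.01  0.07  0.26]
16 [0.48  0.301 0.251] z [ 0.46  0.75 -0.47] row 0.098 -0.122 0.133 0.393 0.518 -0.065 booth [0.   0.07 0.25]
18 [0.494 0.301 0.235] z [ 0.52  0.73 -0.45] row 0.101 -0.114 0.153 0.342 0.563 -0.047 booth [0.02 0.06 0.24]
20 [0.508 0.295 0.215] z [ 0.58  0.69 -0.44] row 0.099 -0.102 0.174 0.273 0.59 -0.03 booth [0.02 0.05 0.22]
22 [0.519 0.285 0.191] z [ 0.64  0.63 -0.44] row 0.091 -0.087 0.197 0.191 0.598 -0.016 booth [0.03 0.03 0.19]
24 [0.527 0.27  0.164] z [ 0.69  0.56 -0.46] row 0.076 -0.071 0.221 0.099 0.584 -0.005 booth [0.03 0.02 0.16]
26 [0.53  0.251 0.133] z [ 0.73  0.47 -0.5 ] row 0.055 -0.053 0.245 0.002 0.547 -0.001 booth [ 0.02 -0.    0.13]
```

Request:
drive_tool:
  rows: "0.011 -0.032 0.022 0.123 0.041 -0.039;0.024 -0.061 0.041 0.228 0.096 -0.069;0.024 -0.061 0.041 0.228 0.096 -0.069;0.038 -0.085 0.057 0.313 0.163 -0.089;0.053 -0.104 0.071 0.376 0.237 -0.099;0.053 -0.104 0.071 0.376 0.237 -0.099;0.067 -0.117 0.085 0.416 0.314 -0.1;0.08 -0.124 0.1 0.432 0.39 -0.093;0.08 -0.124 0.1 0.432 0.39 -0.093;0.09 -0.125 0.116 0.423 0.459 -0.081;0.098 -0.122 0.133 0.393 0.518 -0.065;0.098 -0.122 0.133 0.393 0.518 -0.065;0.101 -0.114 0.153 0.342 0.563 -0.047;0.099 -0.102 0.174 0.273 0.59 -0.03;0.091 -0.087 0.197 0.191 0.598 -0.016;0.091 -0.087 0.197 0.191 0.598 -0.016;0.076 -0.071 0.221 0.099 0.584 -0.005;0.055 -0.053 0.245 0.002 0.547 -0.001;0.055 -0.053 0.245 0.002 0.547 -0.001;0.055 -0.053 0.245 0.002 0.547 -0.001"

```text
t: 3.9
eef_pos: [0.5294, 0.2537, 0.1338]
orientation: [-179.2, -60.1, 32.4]
wrist_force: [0.0, 0.2, 0.7]
finger_gap: 0.0001
grip_force: 0.0
```

```bash
python3 - <<'E'
from h import *
s=bot.get_state();w=bot.camera_info("wrist");print(s["t"],np.round(s["joints"],1),s["eef_pos"],s["orientation"],s["wrist_force"])
cv2.imwrite("pics/w2.png",bot.get_image("wrist")[:,:,::-1])
Rr=R.from_euler("xyz",s["orientation"],degrees=True)
q=Rb.inv().apply(np.array(s["eef_pos"])-O);print("s",q@[.5736,0,.8192],"out",q@[-.8192,0,.5736],"y",q[1])
E
```

```text
3.9 [ 16.8  17.7 140.1 156.9  39.2 -79.7] [0.52944196 0.2536599  0.13381055] [-179.15261792  -60.10857671   32.43523014] [0.04946457 0.17034564 0.70391527]
s 0.12136202370905458 out 0.05998066797273934 y 0.0023418236577199625
```

View pics/w2.png

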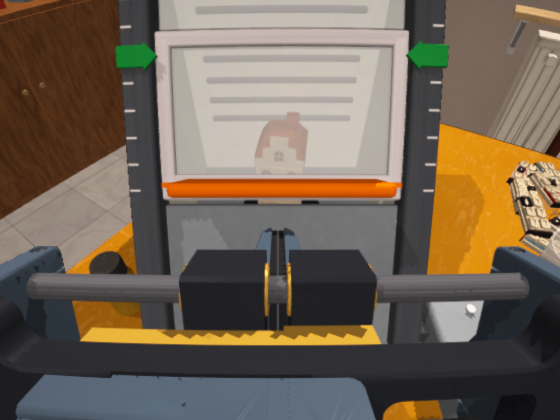

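The wrist view shows the fingertips at (278,232) just below the lip (row 188), the line at row 184 and the arrow tips at (157,57) and (407,56). Next I insert the tips and start pushing.

Request:
drive_tool:
  rows: "-0.001 0 0.012 0 0 0;-0.002 0 0.024 0 0 0;-0.003 0 0.036 0 0 0;-0.004 0 0.046 0 0 0;-0.0045 0 0.052 0 0 0;-0.0045 0 0.052 0 0 0;0.0005 0 0.0525 0 0 0;0.0055 0 0.053 0 0 0;0.0085 0 0.053 0 0 0;0.0115 0 0.0535 0 0 0;0.0145 0 0.0535 0 0 0;0.0175 0 0.054 0 0 0;0.0205 0 0.054 0 0 0;0.0235 0 0.0545 0 0 0;0.0265 0 0.0545 0 0 0;0.0295 0 0.055 0 0 0;0.0325 0 0.055 0 0 0;0.0355 0 0.0555 0 0 0;0.0355 0 0.0555 0 0 0;0.0355 0 0.0555 0 0 0"

```text
t: 5.62
eef_pos: [0.5857, 0.2875, 0.1359]
orientation: [-179.9, -60.1, 32.7]
wrist_force: [-0.8, -1.4, 0.4]
finger_gap: 0.0007
grip_force: 0.0
```

```bash
cat >m.py <<'E'
from h import *
import sys
s=bot.get_state();w=bot.camera_info("wrist");im=bot.get_image("wrist");cv2.imwrite(f"pics/{sys.argv[1]}.png",im[:,:,::-1])
q=Rb.inv().apply(np.array(s["eef_pos"])-O);print(s["t"],np.round(s["joints"],1),"s",round(q@[.5736,0,.8192],4),"out",round(q@[-.8192,0,.5736],4),"y",round(q[1],4),"F",np.round(s["wrist_force"],1))
G=sorted(blobs(im,(45,120,50),(85,255,255),(80,0,480,260),60));
for g,k in zip(G,(0,1)):
    x,y,ww,hh,_=g[1]; m=cv2.inRange(cv2.cvtColor(im,cv2.COLOR_RGB2HSV),(45,120,50),(85,255,255)); c=x+ww-1 if k==0 else x
    r=(c+(0.5 if k==0 else -.5),np.argwhere(m[y:y+hh,c-1:c+2])[:,0].mean()+y); print("tip",r,sof(ray("wrist",r,w),.006))
for g in blobs(im,(2,150,120),(13,255,255),(120,0,440,260),60):
    x,y,ww,hh,_=g[1];print("orange",g[0],g[1])
    m=cv2.inRange(cv2.cvtColor(im,cv2.COLOR_RGB2HSV),(2,110,110),(15,255,255))
    for c in (x+1,x+ww-2):
        rr=np.argwhere(m[y-3:y+hh+3,c])[:,0].mean()+y-3;print("line",c,rr,sof(ray("wrist",(c,rr),w),0))
    for e in (y-.5,y+hh-.5): print("lip edge row",e,sof(ray("wrist",(280,e),w),.045),sof(ray("wrist",(280,e),w),0))
E
python3 m.py w3
```

```text
5.6167 [ 19.3  21.  133.4 159.6  35.5 -79.9] s 0.1607 out 0.0074 y 0.0003 F [-0.8 -1.4  0.4]
tip (119.5, np.float64(98.0)) (np.float64(0.2543), np.float64(0.0921))
tip (436.5, np.float64(98.0)) (np.float64(0.2541), np.float64(-0.0896))
orange [275.3, 226.8] [125, 211, 306, 33, 9264]
line 126 230.78571428571428 (np.float64(0.1747), np.float64(0.0977))
line 429 227.85714285714286 (np.float64(0.1765), np.float64(-0.0942))
lip edge row 210.5 (np.float64(0.1957), np.float64(0.0004)) (np.float64(0.1877), np.float64(0.0))
lip edge row 243.5 (np.float64(0.1798), np.float64(0.0003)) (np.float64(0.1666), np.float64(0.0))
```

Request:
drive_tool:
  rows: "0.003 0 0 0 0 0;0.007 0 0.0005 0 0 0;0.011 0 0.001 0 0 0;0.015 0 0.001 0 0 0;0.019 0 0.0015 0 0 0;0.023 0 0.002 0 0 0;0.027 0 0.0025 0 0 0;0.031 0 0.0025 0 0 0;0.035 0 0.003 0 0 0;0.039 0 0.0035 0 0 0;0.043 0 0.004 0 0 0;0.046 0 0.004 0 0 0;0.049 0 0.0045 0 0 0;0.052 0 0.0045 0 0 0;0.055 0 0.005 0 0 0;0.057 0 0.005 0 0 0;0.058 0 0.005 0 0 0;0.058 0 0.005 0 0 0;0.058 0 0.005 0 0 0"

```text
t: 7.25
eef_pos: [0.6136, 0.3054, 0.1833]
orientation: [-179.9, -60.0, 32.7]
wrist_force: [-0.2, 0.7, -0.6]
finger_gap: 0.0002
grip_force: 0.1
```

```bash
python3 m.py w4
```

```text
7.25 [ 20.3  16.7 130.1 156.6  28.3 -75.5] s 0.2185 out 0.0075 y 0.0002 F [-0.2  0.7 -0.6]
tip (127.5, np.float64(198.0)) (np.float64(0.2543), np.float64(0.0917))
tip (428.5, np.float64(198.0)) (np.float64(0.2542), np.float64(-0.0892))
orange [275.7, 226.9] [125, 211, 306, 33, 8777]
line 126 232.5 (np.float64(0.2314), np.float64(0.0978))
line 429 227.85714285714286 (np.float64(0.2343), np.float64(-0.0943))
lip edge row 210.5 (np.float64(0.2535), np.float64(0.0003)) (np.float64(0.2455), np.float64(-0.0))
lip edge row 243.5 (np.float64(0.2376), np.float64(0.0003)) (np.float64(0.2245), np.float64(-0.0))
```

View pics/w4.png

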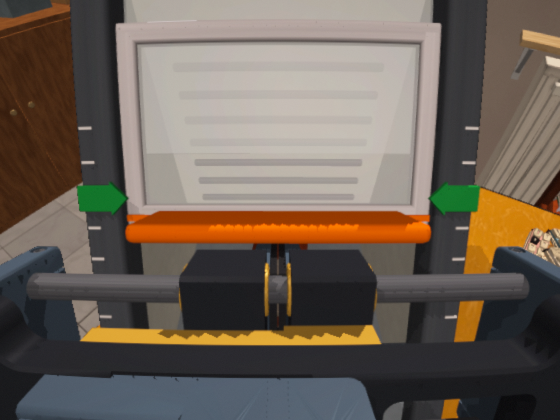

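The lip is now just below the arrows. The thin line's ends are near (129,218) and (428,217), and the tips are at row 198.

```bash
python3 - <<'E'
from h import *
w=bot.camera_info("wrist");im=cv2.imread("pics/w4.png")[:,:,::-1].copy()
m=cv2.inRange(cv2.cvtColor(im,cv2.COLOR_RGB2HSV),(2,110,110),(15,255,255))
for c in(128,129,130,426,427,428): print(c,np.argwhere(m[205:250,c])[:,0]+205)
for r in(216,217.5,219):
  for o in(0,.003,.006): print(r,o,sof(ray("wrist",(129,r),w),o),sof(ray("wrist",(427,r),w),o))
# lip front corners in top/wrist: front face rows
print([(r,sof(ray("wrist",(280,r),w),.045)[0]) for r in(222,224,226,228,243,244)])
print(im[208:248:2,360].tolist())
E
```

```text
128 [214 215 216 217 218 219 220 221 224 225 226 227 228 229 230 231 232 233
 234 235 236 237 238 239 240]
129 [214 215 216 217 218 219 220 221 224 225 226 227 228 229 230 231 232 233
 234 235 236 237 238 239 240 241]
130 [214 215 216 217 218 219 220 221 224 225 226 227 228 229 230 231 232 233
 234 235 236 237 238 239 240 241]
426 [215 216 217 218 219 220 221 224 225 226 227 228 229 230 231 232 233 234
 235 236 237 238 239 240 241]
427 [215 216 217 218 219 220 221 224 225 226 227 228 229 230 231 232 233 234
 235 236 237 238 239 240 241]
428 [215 216 217 218 219 220 221 224 225 226 227 228 229 230 231 232 233 234
 235 236 237 238 239 240]
216 0 (np.float64(0.2421), np.float64(0.0948)) (np.float64(0.2419), np.float64(-0.0923))
216 0.003 (np.float64(0.2427), np.float64(0.0933)) (np.float64(0.2425), np.float64(-0.0908))
216 0.006 (np.float64(0.2433), np.float64(0.0918)) (np.float64(0.2431), np.float64(-0.0892))
217.5 0 (np.float64(0.2411), np.float64(0.0949)) (np.float64(0.241), np.float64(-0.0924))
217.5 0.003 (np.float64(0.2417), np.float64(0.0934)) (np.float64(0.2416), np.float64(-0.0908))
217.5 0.006 (np.float64(0.2423), np.float64(0.0918)) (np.float64(0.2422), np.float64(-0.0893))
219 0 (np.float64(0.2401), np.float64(0.095)) (np.float64(0.24), np.float64(-0.0925))
219 0.003 (np.float64(0.2408), np.float64(0.0935)) (np.float64(0.2406), np.float64(-0.0909))
219 0.006 (np.float64(0.2414), np.float64(0.0919)) (np.float64(0.2412), np.float64(-0.0894))
[(222, np.float64(0.248)), (224, np.float64(0.2471)), (226, np.float64(0.2461)), (228, np.float64(0.2452)), (243, np.float64(0.2379)), (244, np.float64(0.2374))]
[[190, 174, 168], [180, 153, 142], [150, 61, 7], [148, 57, 0], [149, 56, 0], [150, 57, 0], [151, 58, 0], [152, 58, 0], [173, 68, 0], [208, 83, 0], [218, 90, 0], [221, 91, 0], [223, 94, 0], [217, 90, 0], [209, 84, 0], [201, 80, 0], [182, 71, 0], [155, 62, 5], [98, 88, 80], [93, 88, 83]]
```

Request:
drive_tool:
  rows: "0.002 0 0 0 0 0;0.004 0 0 0 0 0;0.006 0 0.0005 0 0 0;0.008 0 0.0005 0 0 0;0.0095 0 0.001 0 0 0;0.0105 0 0.001 0 0 0;0.0115 0 0.001 0 0 0;0.012 0 0.001 0 0 0;0.012 0 0.001 0 0 0;0.012 0 0.001 0 0 0"

```text
t: 8.13
eef_pos: [0.6192, 0.309, 0.1931]
orientation: [-179.9, -60.0, 32.7]
wrist_force: [-0.9, 0.4, -1.2]
finger_gap: 0.0003
grip_force: 0.7
```

```bash
cat >m2.py <<'E'
from h import *
import sys
exec(open("m.py").read().split("for g in blobs")[0])
m=cv2.inRange(cv2.cvtColor(im,cv2.COLOR_RGB2HSV),(2,110,110),(15,255,255))
for c in(129,130,426,427):
    r=np.argwhere(m[130:250,c])[:,0]+130
    if len(r):
        r=np.split(r,np.where(np.diff(r)>1)[0]+1)[0];print(c,r[0],r[-1],sof(ray("wrist",(c,r.mean()),w),.003))
r=np.argwhere(m[130:250,360])[:,0]+130;print("col360",r[0],r[-1],"under",sof(ray("wrist",(360,r[-1]+.5),w),.045))
E
python3 m2.py w5
```

```text
8.1333 [ 20.5  16.  129.4 155.8  26.8 -74.4] s 0.2304 out 0.0076 y 0.0002 F [-0.9  0.4 -1.2]
tip (128.5, np.float64(216.85714285714286)) (np.float64(0.2545), np.float64(0.0922))
tip (427.5, np.float64(217.0)) (np.float64(0.2543), np.float64(-0.0896))
129 215 215 (np.float64(0.2551), np.float64(0.0933))
130 215 221 (np.float64(0.2532), np.float64(0.0928))
426 215 221 (np.float64(0.2531), np.float64(-0.0902))
427 215 215 (np.float64(0.255), np.float64(-0.0907))
col360 211 243 under (np.float64(0.2493), np.float64(-0.0378))
```

Request:
drive_tool:
  rows: "0.0006 0 0 0 0 0;0.0006 0 0 0 0 0;-0.005 0 0 0 0 0;-0.012 0 -0.001 0 0 0;-0.012 0 -0.001 0 0 0;-0.011 0 -0.02 0 0 0;-0.009 0 -0.045 0 0 0;-0.007 0 -0.07 0 0 0;-0.006 0 -0.1 0 0 0;-0.006 0 -0.1 0 0 0;-0.006 0 -0.1 0 0 0"

```text
t: 9.1
eef_pos: [0.5436, 0.2601, 0.2389]
orientation: [-180.0, -60.1, 32.7]
wrist_force: [0.7, 0.6, -0.1]
finger_gap: 0.0005
grip_force: 0.0
```

```bash
sed -i 's/for c in(129,130,426,427)/for c in(x0+d for x0 in (G[0][1][0]+G[0][1][2],G[1][1][0]) for d in (-3,-1,1,3,5,7))/' m2.py; python3 m2.py w6
```

```text
9.1 [ 17.5   2.5 138.5 145.9  24.  -66. ] s 0.2162 out 0.1076 y 0.0001 F [ 0.7  0.6 -0.1]
tip (178.5, np.float64(180.85714285714286)) (np.float64(0.2544), np.float64(0.0927))
tip (376.5, np.float64(181.33333333333334)) (np.float64(0.2538), np.float64(-0.0899))
178 183 183 (np.float64(0.2522), np.float64(0.0942))
180 179 183 (np.float64(0.254), np.float64(0.0922))
182 179 183 (np.float64(0.254), np.float64(0.0903))
184 179 183 (np.float64(0.254), np.float64(0.0885))
186 179 189 (np.float64(0.2512), np.float64(0.0867))
374 180 183 (np.float64(0.2534), np.float64(-0.0885))
376 183 183 (np.float64(0.252), np.float64(-0.0905))
col360 178 191 under (np.float64(0.2488), np.float64(-0.0642))
```

View pics/w6.png

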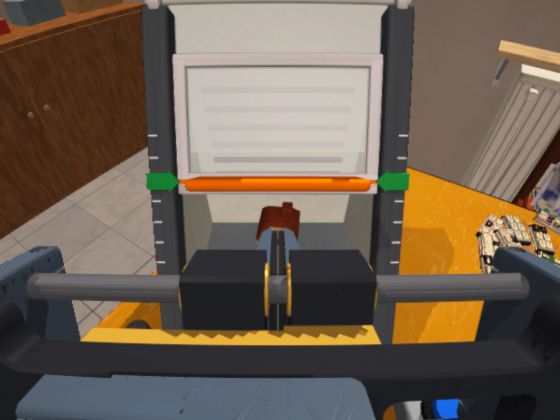

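The line (row 181) is level with both arrow tips (row 181), and the fingers are clear. Next is the button.

```bash
python3 - <<'E'
from h import *
p=np.load("kin.npy");s=bot.get_state();q0=np.array(s["joints"]);P0=np.array(s["eef_pos"]);Rs=R.from_euler("xyz",s["orientation"],degrees=True)
Pb=np.array([.590,.0943,.056])
for a in(15,20,25,30):
    c,q=ik(Pb+[0,0,.06],tilt(a),[4,-5,125,18,45,55]);print(a,c,q.round(1)); c,q=ik(Pb,tilt(a),q);print("  low",c,q.round(1))
c,q1=ik(Pb+[0,0,.06],tilt(20),[4,-5,125,18,45,55])
# via: out & up with larger j5
N=18
for i in range(1,N+1):
    f=i/N;q=q0+(q1-q0)*f;q[4]+=10*np.sin(np.pi*f);q[1]-=14*np.sin(np.pi*f)
    P,Rr=fk(q,p);b=Rb.inv().apply(P-O)
    print(i,"row",*Rs.inv().apply(P-P0).round(3),*(Rs.inv()*Rr).as_rotvec().round(3),"b",b.round(2),"z",Rb.inv().apply(Rr.apply([0,0,1])).round(2))
E
```

```text
15 5.480908020042738e-22 [  3.6  16.  121.2  14.5  30.4  49.1]
  low 7.522860340330144e-20 [  3.6  22.2 121.6  18.   24.1  45.1]
20 2.516985830361706e-19 [  2.4  15.1 123.5  23.4  25.8  39.8]
  low 2.5948156615933777e-20 [  2.4  21.6 123.8  30.8  19.8  31.8]
25 6.262530332405496e-23 [  1.1  14.6 125.7  36.3  22.   26.5]
  low 3.2591837928292047e-05 [  0.9  21.4 125.8  49.5  17.5  12.4]
30 2.951487639773439e-31 [ -0.2  14.3 127.8  53.6  19.8   8.7]
  low 9.306011459300795e-05 [ -0.6  21.6 127.7  73.1  17.5 -12.1]
1 row 0.029 -0.003 -0.003 0.04 0.049 -0.01 b [0.05 0.   0.27] z [ 0.89  0.04 -0.46]
2 row 0.055 -0.008 -0.01 0.083 0.087 -0.021 b [0.05 0.01 0.29] z [ 0.9   0.08 -0.42]
3 row 0.077 -0.013 -0.018 0.126 0.113 -0.033 b [0.06 0.01 0.31] z [ 0.91  0.13 -0.4 ]
4 row 0.093 -0.018 -0.026 0.167 0.124 -0.045 b [0.06 0.02 0.33] z [ 0.91  0.17 -0.38]
5 row 0.104 -0.021 -0.033 0.205 0.119 -0.056 b [0.06 0.02 0.34] z [ 0.9   0.21 -0.39]
6 row 0.109 -0.022 -0.038 0.238 0.099 -0.065 b [0.06 0.02 0.35] z [ 0.88  0.24 -0.4 ]
7 row 0.109 -0.021 -0.041 0.263 0.065 -0.071 b [0.06 0.02 0.35] z [ 0
[... 292 characters left out ...]
15 -0.031 0.269 -0.185 -0.062 b [ 0.04 -0.01  0.3 ] z [ 0.73  0.26 -0.64]
12 row 0.036 0.031 -0.025 0.246 -0.264 -0.052 b [ 0.03 -0.03  0.28] z [ 0.68  0.23 -0.7 ]
13 row 0.011 0.051 -0.018 0.216 -0.344 -0.041 b [ 0.03 -0.05  0.26] z [ 0.63  0.2  -0.75]
14 row -0.016 0.072 -0.011 0.179 -0.424 -0.029 b [ 0.02 -0.07  0.23] z [ 0.57  0.17 -0.8 ]
15 row -0.044 0.095 -0.004 0.137 -0.501 -0.019 b [ 0.01 -0.09  0.2 ] z [ 0.51  0.13 -0.85]
16 row -0.073 0.118 0.004 0.092 -0.573 -0.01 b [ 0.   -0.12  0.17] z [ 0.45  0.08 -0.89]
17 row -0.102 0.142 0.01 0.046 -0.64 -0.004 b [-0.01 -0.14  0.14] z [ 0.4   0.04 -0.92]
18 row -0.132 0.165 0.017 0.0 -0.699 -0.001 b [-0.01 -0.16  0.12] z [ 0.34  0.   -0.94]
```

Request:
drive_tool:
  rows: "0.029 -0.003 -0.003 0.04 0.049 -0.01;0.055 -0.008 -0.01 0.083 0.087 -0.021;0.077 -0.013 -0.018 0.126 0.113 -0.033;0.093 -0.018 -0.026 0.167 0.124 -0.045;0.104 -0.021 -0.033 0.205 0.119 -0.056;0.109 -0.022 -0.038 0.238 0.099 -0.065;0.109 -0.021 -0.041 0.263 0.065 -0.071;0.103 -0.017 -0.042 0.279 0.017 -0.075;0.092 -0.01 -0.04 0.285 -0.042 -0.074;0.077 0.001 -0.037 0.282 -0.11 -0.07;0.058 0.015 -0.031 0.269 -0.185 -0.062;0.036 0.031 -0.025 0.246 -0.264 -0.052;0.011 0.051 -0.018 0.216 -0.344 -0.041;-0.016 0.072 -0.011 0.179 -0.424 -0.029;-0.044 0.095 -0.004 0.137 -0.501 -0.019;-0.073 0.118 0.004 0.092 -0.573 -0.01;-0.102 0.142 0.01 0.046 -0.64 -0.004;-0.132 0.165 0.017 0 -0.71 0;-0.132 0.165 0.017 0 -0.786 0;-0.132 0.165 0.017 0 -0.786 0"

```text
t: 10.82
eef_pos: [0.591, 0.094, 0.1128]
orientation: [-179.9, -14.6, 32.7]
wrist_force: [0.9, 0.4, 0.9]
finger_gap: 0.0005
grip_force: 0.0
```

```bash
python3 - <<'E'
from h import *
s=bot.get_state();w=bot.camera_info("wrist");im=bot.get_image("wrist");cv2.imwrite("pics/w7.png",im[:,:,::-1])
print(s["t"],np.round(s["joints"],1),np.round(s["eef_pos"],4),np.round(s["orientation"],2))
for x in blobs(im,(100,150,100),(125,255,255),(0,0,560,420),30):
    print(x[0],x[1]); print(tri(ray("wrist",x[0],w),ray("top",(229.7,193.3)),ray("scene",(273.3,205.9)))) ; print([onz(ray("wrist",x[0],w),z).round(4) for z in(.052,.056,.06)])
E
```

```text
10.8167 [  3.6  16.7 120.7  14.2  30.6  49.4] [0.591  0.094  0.1128] [-179.89  -14.61   32.72]
[277.4, 239.2] [272, 227, 12, 35, 100]
(array([0.59196614, 0.09613221, 0.05033373]), [np.float64(1.8), np.float64(2.0), np.float64(0.6)])
[array([0.5935, 0.0973, 0.052 ]), array([0.5939, 0.0975, 0.056 ]), array([0.5943, 0.0977, 0.06  ])]
```

View pics/w7.png

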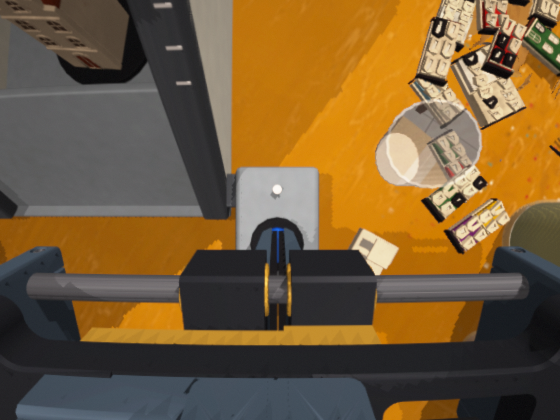

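The wrist view shows the collar centred at about (277,244), with the fingers directly over it. I lower onto the front part of the button so that the fingertip edge lands at its centre.

Request:
drive_tool:
  rows: "0.0116 0 0.003 0 0 0;0.0075 0 0.019 0 0 0;0.0035 0 0.034 0 0 0;0.0003 0 0.0466 0 0 0;0.0003 0 0.0466 0 0 0;0 0 0.0475 0 0 0;-0.0003 0 0.0485 0 0 0;-0.0005 0 0.0495 0 0 0;-0.0008 0 0.0505 0 0 0;-0.0008 0 0.0505 0 0 0"

```text
t: 11.7
eef_pos: [0.6006, 0.1007, 0.0663]
orientation: [-180.0, -15.0, 32.8]
wrist_force: [0.8, -0.0, 1.1]
finger_gap: 0.0003
grip_force: 0.7
```

Request:
drive_tool:
  rows: "-0.0003 0 0.001 0 0 0;-0.0005 0 0.002 0 0 0;-0.0008 0 0.003 0 0 0;-0.001 0 0.004 0 0 0;-0.0013 0 0.005 0 0 0;-0.0013 0 0.005 0 0 0"

```text
t: 12.2
eef_pos: [0.6006, 0.1007, 0.0607]
orientation: [-180.0, -15.0, 32.8]
wrist_force: [2.5, 0.4, 4.1]
finger_gap: 0.0004
grip_force: 2.3
```

Request:
drive_tool:
  rows: "-0.0003 0 0.001 0 0 0;-0.0005 0 0.002 0 0 0;-0.0005 0 0.002 0 0 0"

```text
t: 12.45
eef_pos: [0.6009, 0.1008, 0.0595]
orientation: [-180.0, -15.0, 32.8]
wrist_force: [-4.6, -2.0, 22.1]
finger_gap: 0.0008
grip_force: 10.9
```

```bash
python3 - <<'E'
from h import *
im=bot.get_image("scene");cv2.imwrite("pics/s2.png",cv2.resize(im[120:230,215:305,::-1],None,fx=5,fy=5,interpolation=cv2.INTER_CUBIC))
E
```

```text
(no output)
```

View pics/s2.png

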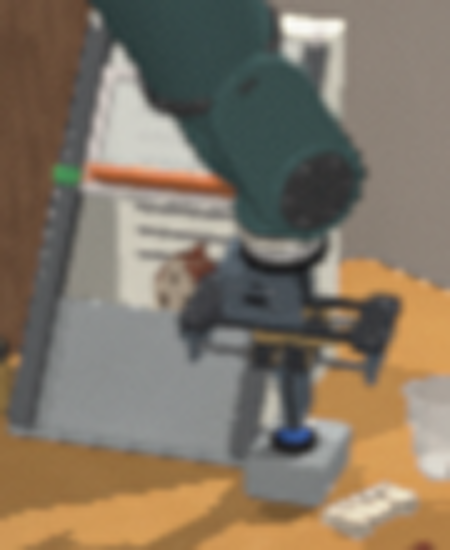

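The scene view shows the fingertips on the blue button and the lip still in line with the left arrow. The push went from a soft spring of about 3 N to a hard stop at 22 N over roughly 6 mm, so the button is fully pressed. I take the hand away.

Request:
drive_tool:
  rows: "0.002 0 -0.006 0 0 0;0.006 0 -0.02 0 0 0;0.012 0 -0.045 0 0 0;0.02 0 -0.075 0 0 0;0.026 0 -0.105 0 0 0;0.02 0 -0.145 0 0 0;0.02 0 -0.18 0 0 0;0.02 0 -0.2 0 0 0;0.02 0 -0.2 0 0 0;0.02 0 -0.2 0 0 0;0.02 0 -0.2 0 0 0"

```text
t: 13.42
eef_pos: [0.5725, 0.0831, 0.2557]
orientation: [-179.9, -14.9, 32.7]
wrist_force: [0.6, -0.1, -0.1]
finger_gap: 0.0004
grip_force: 0.0
```

```bash
python3 - <<'E'
from h import *
s=bot.get_state();print(s["t"],s["eef_pos"],s["wrist_force"])
w=bot.camera_info("wrist");im=bot.get_image("wrist");cv2.imwrite("pics/w8.png",im[:,:,::-1])
for x in blobs(im,(45,120,50),(85,255,255),(60,0,420,230),30): print("gr",x[0],x[1])
for x in blobs(im,(2,130,110),(14,255,255),(60,0,420,230),30): print("or",x[0],x[1])
for x in blobs(im,(100,150,100),(125,255,255),(0,0,560,300),30): print("bl",x[0],x[1],tri(ray("wrist",x[0],w),ray("top",(229.7,193.3)))[0])
E
```

```text
13.4167 [0.57246045 0.08311438 0.25569105] [ 0.56968792 -0.0861241  -0.14331576]
gr [203.6, 18.7] [183, 6, 40, 27, 787]
or [112.0, 31.9] [60, 14, 124, 40, 3124]
bl [277.9, 214.8] [267, 204, 23, 22, 386] [0.59006394 0.09506933 0.05116034]
```

View pics/w8.png

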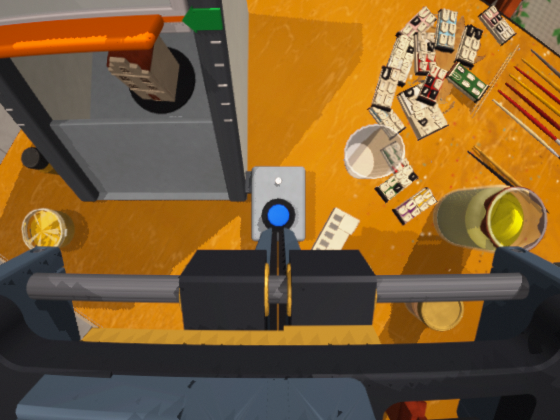

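The wrist view shows the button released at (278,215), the hand clear, and the house, gold bottle and orange pot in place. I check the button's height from the two wrist views, to be sure the hard stop was the button and not the collar.

```bash
python3 - <<'E'
from h import *
w8=bot.camera_info("wrist");s=bot.get_state()
def H(pos,e): T=np.eye(4);T[:3,:3]=R.from_euler("xyz",e,degrees=True).as_matrix();T[:3,3]=pos;return T
X=np.linalg.inv(H(s["eef_pos"],s["orientation"]))@np.array(w8["T"])
w1=dict(w8);w1["T"]=H([.41868981,.11768998,.3210155],[179.95449,-28.64371,32.76388])@X
print(tri(ray("wrist",(349.8,185.3),w1),ray("wrist",(277.9,214.8),w8)))
for n,w,b in(("w1",w1,(320,150,375,220)),("w8",w8,(245,190,312,240))):
    im=cv2.imread(f"pics/{n}.png")[:,:,::-1].copy();g=cv2.cvtColor(im,cv2.COLOR_RGB2HSV)
    m=cv2.inRange(g,(0,0,0),(180,255,60))|cv2.inRange(g,(100,150,60),(125,255,255));k=np.zeros_like(m);k[b[1]:b[3],b[0]:b[2]]=m[b[1]:b[3],b[0]:b[2]]
    n_,l,st,c=cv2.connectedComponentsWithStats(k);i=1+st[1:,4].argmax();print(n,"collar+button",st[i],c[i].round(1))
    bl=blobs(im,(100,150,60),(125,255,255),b,30);print([(x[0],x[1]) for x in bl])
    for z in(.040,.052,.056,.061): print(z,onz(ray("wrist",bl[0][0],w),z).round(4))
print("w1 LED/pod check (pod corner)",)
E
```

```text
(array([0.58963224, 0.09556901, 0.05956865]), [np.float64(0.1), np.float64(0.1)])
w1 collar+button [335 175  27  27 554] [347.8 188.2]
[([349.7, 185.6], [340, 177, 20, 19, 291])]
0.04 [0.5972 0.0947 0.04  ]
0.052 [0.5922 0.0951 0.052 ]
0.056 [0.5906 0.0952 0.056 ]
0.061 [0.5885 0.0954 0.061 ]
w8 collar+button [262 199  33  41 908] [277.8 216.9]
[([277.9, 215.0], [267, 204, 23, 23, 418])]
0.04 [0.5891 0.0954 0.04  ]
0.052 [0.5893 0.0955 0.052 ]
0.056 [0.5894 0.0955 0.056 ]
0.061 [0.5895 0.0956 0.061 ]
w1 LED/pod check (pod corner)
```

```bash
python3 -c "
from station import bot
print(bot.sign_off())"
```

```text
the job is handed in; nothing more can be done
None
```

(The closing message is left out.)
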